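# Push the vial home and crimp it through the guard window

### The arm

A 6-joint arm with a two-finger parallel gripper is mounted at the origin on the work surface. World frame = base frame: x ahead of the robot, y to its left, z up, the work surface at z = 0. Lengths are in m, angles in rad, forces in N, time in s.
With the tool pointing down it reaches from about 0.25 to 0.775 m from the base axis. Payload 4 kg.
Tool frame: the origin (TCP) lies between the finger pads; the fingertips stand 14 mm ahead of it and the grasp point (between the pads) lies 5 mm behind it; z points along the fingers, y is the direction in which the jaws open and shut (so a half turn about z gives the same grasp; the last joint's range is limited). The gripper opens to 94 mm and grips with 3 to 60 N. Pads are 16 mm wide; open, the fingers measure 119 mm over their backs; the gripper's body (75 mm by 177 mm) begins 78 mm behind the grasp point.
Start: joints at [1.082, 0.087, 1.371, -0, 1.684, -0.103], TCP at [0.207, 0.51, 0.198] pointing down, gripper open.
Joint ranges: [-3.1, 3.1], [-0.76, 2.03], [0.27, 2.55], [-1.08, 4.22], [0.17, 2.65], [-2.57, 2.57]. Speed limits (rad/s): [2.79, 2.79, 3.14, 3.14, 3.14, 3.14].

### API

Orientations are given as [roll, pitch, yaw] about the fixed x, y, z axes, in that order (R = Rz(yaw) Ry(pitch) Rx(roll)).
In Python, from bench import robot, cams, spotter gives the robot as it stands.
- The arm moves only by the shell command python3 -m inch 'ROWS'. ROWS is JSON, a list of rows, each an object of numbers: "grip": the opening, from 0 (shut) to 1 (fully open); "dx", "dy", "dz": the shift along the tool's x, y, z in units of 25 mm (1.0 is 25 mm); "rx", "ry", "rz": the turn, a rotation vector about the tool's x, y, z in units of 5 degrees (1.0 is 5 degrees). A call has 1 to 12 rows; each row shifts and turns the pose as measured when the row begins, along the tool's axes as they then stand; what a row does not reach is not made up. A row lasts 1/8 s, in which the tool goes at most 62.5 mm and 10.7 degrees, less where a joint would pass 70% of its speed; a pose out of reach is approached as far as the arm can. A call is refused whole if a number of a shift passes 1 or a number of a turn 1, either way. A call with a gripper value outside its range is refused whole. The fingers move at their own pace and stop on an object; the grip force is fixed at half the most. Time passes only in rows, so rows that do not move let the fingers close. It gives the time, the measured TCP pose, the force and the opening at its end, in the units of the state.
- robot.get_obs(): the state, without advancing time (a new reading comes with each control period).
- cams.snapshot(name): name is "scene" or "top"; returns a dict with "frame" (384x512x3 uint8, red, green, blue), "intrinsics" (3x3 intrinsics, pixels), "eye" and "orientation" of the camera in the world. Camera axes: x right, y up, looking along -z (the intrinsics and any distortion apply to the point x, -y, -z); pixel columns grow to the right and rows downward; lengths in m; the calibration is good to about 2 mm. A picture is of the moment at which its call begins. There is no depth.
- robot.close_job(): hands the job in, once; it reports no verdict.
Trained networks look in a picture, given as the dict that the camera call returned (one of the last four; its "shot" number tells which), for a name from the list of things; names that differ only in an ending like _2 or _b are one class to them, and where a whole thing is asked for, a point or a joint stands for the part that bears it (a point fixed in the world has none). Each returns a list of dicts, best first, with "score" (0 to 1); they miss things now and then, are a little off and sometimes report something else, mostly with a low value. They report only what shows in the picture. A call takes as long as a camera call. They do not tell look-alikes from the thing itself.
- spotter.regions_of(picture, query): "pixels" (384x512 bool, what is visible of it) and "extent" ([left, top, right, bottom] in pixels, round what is visible of it).
- spotter.place_of(picture, query): "pixel" ([column, row] in pixels: a listed point, or the origin of a listed thing).
The state is a dict: "time": time; "joint_positions": joint angles; "qvel": joint speeds; "joint_torque": joint torques, N m; "tool_pos": TCP position; "ee_rot": TCP orientation; "wrist_force": force on the tool from outside, world axes, zero at the start; "wrist_torque": the same for the moment, N m; "width": finger opening in m.
Only numpy, scipy, OpenCV 4.12 (cv2) and the standard library are available. Lean on these libraries where they do the work, as an engineer would, in place of code of your own. Each camera call takes 0.05 s, during which the arm holds its last target.

### The job

Without lifting anything, push the blue tab with the fingertips so that the vial carrier slides along its guide into the guarded press, fully home against its stop; then reach down through the yellow-framed window, press the red lever all the way down and hold it down for about a second, and come out again so that it springs back up. Do not touch the guard or its window frame, do not press the lever before the carrier is home, and leave everything else on the bench where it stands.

Things in the scene. Friction and masses are not known exactly. Their poses are not given: they have to be found in the camera images.
- press: fixed bench press: grey bed 15 mm thick, blue column, guard on top. Origin on the bench straight below the window's centre; x to the column at the back, y along the carrier's guide, outward to its tab, z up. Bed under the guard: x -88 to 112, y +-83 mm; guide (rails to 27 mm above the bench, outer faces x = +-35 mm, on an 86 mm wide strip) out to y = 270 mm
- guard: clear guard on the press, same frame as press; x -83 to 115, y +-78 mm. +y side open below 87 mm height. Top slopes 15 degrees, rising to +x: outer face 150 mm high at the window's centre, 127 at the front edge, 180 at the back. Window: opening in the slope, 84 mm along slope x 92 mm along y, yellow frame 14 mm wide, 8 mm thick. Not to be touched
- window (a point): centre of the window, in the plane of the outer face of the sloping top; axes as press (not sloped). The outward normal of the window plane is (-0.259, 0, 0.966) in these axes
- pad (a point): centre of the top face of the red lever's pad, 34 mm along the slope x 38 mm along y, seen through the window. At rest it is parallel to the window, 14 mm below its outer face along the normal; fully pressed about 34 mm below. Axes turn with the lever; at rest as press
- lever (a joint): angle of the red lever about its hinge at the back, along y, 72 mm behind the pad: 0 = up (rest), 0.28 rad = fully down on its stop. A spring returns it: about 3 N on the pad to start, 8 N fully down
- tab (a point): centre of the outer (+y) face of the carrier's blue upright tab, 50 mm wide (x), 10 mm thick, from 31 to 76 mm above the bench; this point is at 55 mm. The loose carrier slides along the press's y, 2 mm play each side. Pushed towards -y it meets its stop, fully home, with this point at y = 165 mm in press; it starts 40 to 90 mm further out. Axes as press
- vial (a point): centre of the amber vial (22 mm diameter, 39 mm tall with aluminium cap) fixed upright in the carrier, a white bar 50 x 195 x 16 mm (0.2 to 0.4 kg), 165 mm inward (-y) of the tab's outer face, 50 mm above the bench. Fully home it stands below the window's centre
- vial_a: spare vial, amber with aluminium cap, 22 mm diameter, 45 mm tall, standing on the bench beside the press; origin at the centre of its underside. Bystander
- vial_b: a second spare vial, the same as vial_a. Bystander
- reagent: amber reagent bottle with blue cap, 70 mm diameter, 150 mm tall; origin at the centre of its underside. Bystander
- beaker: clear glass beaker, 76 mm diameter, 90 mm tall; origin at the centre of its underside. Bystander
- jar: white jar with red lid, 76 mm diameter, 100 mm tall; origin at the centre of its underside. Bystander
- tray: grey open tray with dividers, 140 x 180 x 40 mm; origin at the centre of its underside. Bystander
- screwdriver: screwdriver lying on the bench, about 200 mm long along its x axis, under 40 mm high; origin on the bench beneath it. Bystander
Not all that is in view belongs to the job. Leave any green or pink look-alike of the part that bears tab alone.

How it is judged:
On the way, in this order (a step that is already met when the one before it is completed fails the run):
1. the carrier is pushed fully home, the lever still up (y of tab in the frame of press below 0.1695 m and value of joint lever below 0.1 rad), for 0.2 s.
2. the lever is pressed all the way down and held down, the carrier home (y of tab in the frame of press below 0.1695 m and value of joint lever above 0.245 rad), for 0.8 s.
At the end, for the whole second after the job is handed in: The carrier is home (its tab within 4.5 mm of the home position, the vial upright and within 8 mm of the point below the window's centre, down in the guide), and the lever is back up (below 0.04 rad) (y of tab in the frame of press below 0.1695 m and value of joint lever below 0.04 rad and angle between vial's own z axis and vertical below 0.05 rad and height (world z) of vial below 0.055 m and horizontal distance between vial and press below 0.008 m); the robot touches nothing.
It fails at once if the guard or its window frame is touched (over 0.5 N) (contact force between any of the fingers, the arm and guard above 0.5 N).
It fails at once if the lever is pressed before the carrier is home (value of joint lever above 0.1 rad and y of tab in the frame of press above 0.172 m).
It fails at once if the carrier is lifted (8 mm) or tipped (0.15 rad) (height (world z) of vial above 0.058 m or height (world z) of tab above 0.063 m or angle between vial's own z axis and vertical above 0.15 rad).
It fails at once if a bystander is lifted, or moved by more than 20 mm (distance of any of vial_a, vial_b, reagent, beaker, jar, tray, screwdriver from where it was at the start of the episode above 0.02 m).
It also fails if it takes over 58 s, if anything falls off the work surface, if the arm or the gripper's body presses on something with over 40 N, if the wrist force passes 120 N, or if a joint passes its speed limit or range.

## Working session

There is one attempt and no reset: what is moved stays moved. The work goes in short steps, Python scripts to look and compute and a shell command to move; the robot and the scene stay as the last step left them, time stands still between calls to the robot, and variables do not carry over. Pictures are saved under pics/ and viewed, and the job is handed in when it is done.

```bash
ls; mkdir -p pics
python3 - <<'E'
from bench import robot,cams,spotter
import cv2,numpy as np
o=robot.get_obs(); print(o)
for n in("scene","top"):
    s=cams.snapshot(n); print(n,s["intrinsics"],s["eye"],s["orientation"],[k for k in s])
    cv2.imwrite(f"pics/{n}0.png",s["frame"][...,::-1])
    for q in("tab","window","pad","vial","press","vial_a","reagent","beaker","jar","tray","screwdriver"):
        print(q,[(np.round(r["pixel"],1).tolist(),round(r["score"],2)) for r in spotter.place_of(s,q)][:4])
E
```

```text
pics
{'time': 0.0, 'joint_positions': array([ 1.08186664e+00,  8.79479317e-02,  1.37226051e+00, -1.81357520e-05,
        1.68356180e+00, -1.03123509e-01]), 'qvel': array([ 0.0004339 , -0.00058585, -0.00061835,  0.00041365,  0.00177272,
       -0.00084809]), 'joint_torque': array([ 4.80621547e-04, -3.40184426e+01, -3.02425611e+01,  7.18945591e-02,
        3.30391957e-02, -1.81986970e-04]), 'tool_pos': array([0.20672607, 0.50906603, 0.19630487]), 'ee_rot': array([-3.13942479e+00, -2.06232372e-04,  2.75578423e+00]), 'wrist_force': array([-0.63841165, -0.4954901 , -0.87251804]), 'wrist_torque': array([-0.02920296,  0.0103326 , -0.03696655]), 'width': 0.0943924243822925}
scene [[386.60940287   0.         260.67768556]
 [  0.         386.60940287 192.630919  ]
 [  0.           0.           1.        ]] [ 1.26936095 -0.09459761  0.96908716] [ 0.70324383 -0.01144385  1.37842131] ['frame', 'intrinsics', 'eye', 'orientation', 'shot']
tab [([290.3, 204.9], 0.9), ([192.0, 173.5], 0.69), ([248.9, 159.8], 0.66)]
window [([218.2, 185.7], 0.98)]
pad [([216.0, 186.3], 0.68)]
vial [([164.3, 149.0], 0.
[... 585 characters left out ...]
99 -1.55022167] ['frame', 'intrinsics', 'eye', 'orientation', 'shot']
tab [([230.8, 183.9], 0.95), ([306.1, 243.3], 0.89), ([253.8, 247.2], 0.68), ([293.0, 192.3], 0.52)]
window [([290.8, 193.5], 0.72)]
pad [([291.5, 190.4], 0.49), ([375.9, 239.4], 0.32)]
vial [([207.3, 251.0], 0.97), ([277.1, 192.5], 0.77), ([333.1, 282.8], 0.56), ([249.4, 210.4], 0.55)]
press [([287.2, 197.7], 0.82)]
vial_a [([207.3, 251.0], 0.97), ([277.1, 192.5], 0.77), ([333.1, 282.8], 0.56), ([249.4, 210.4], 0.55)]
reagent [([376.3, 242.9], 0.86), ([236.0, 168.2], 0.37)]
beaker [([377.8, 193.9], 0.88), ([231.8, 184.1], 0.69)]
jar [([257.3, 131.5], 0.74)]
tray [([129.7, 213.0], 0.84)]
screwdriver [([357.8, 155.1], 0.5)]
```

Run:
```python
import cv2
for n in("scene","top"):
    i=cv2.imread(f"pics/{n}0.png"); 
    cv2.imwrite(f"pics/{n}0b.png",cv2.resize(i,(800,600),interpolation=cv2.INTER_CUBIC))
    c=i[120:300,160:340] if n=="scene" else i[120:300,190:370]
    cv2.imwrite(f"pics/{n}0c.png",cv2.resize(c,(600,600),interpolation=cv2.INTER_CUBIC))
```

```text
(no output)
```

View pics/scene0b.png

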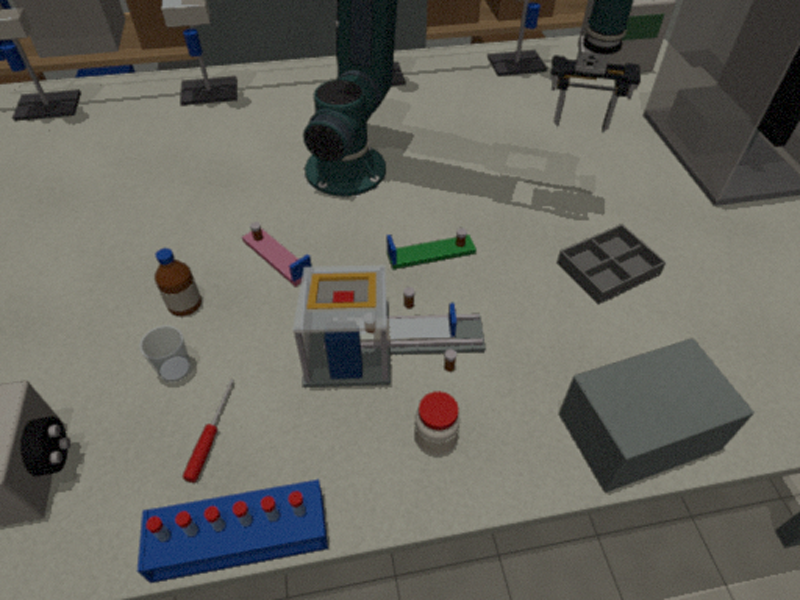

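View pics/top0b.png

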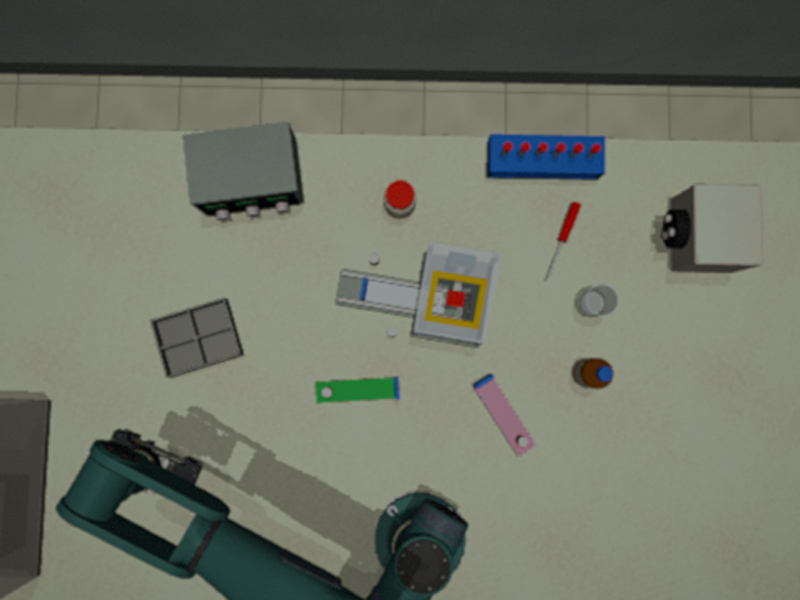

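View pics/scene0c.png

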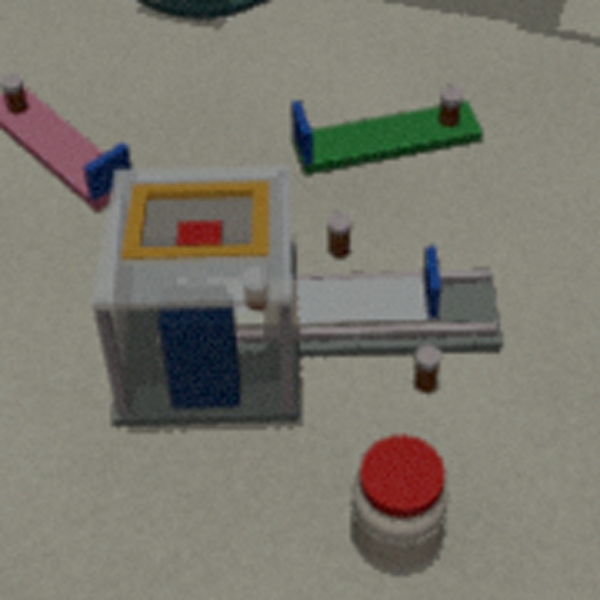

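View pics/top0c.png

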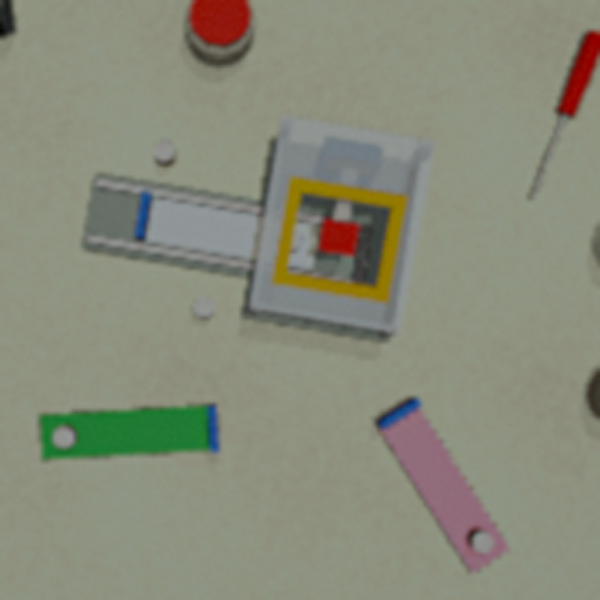

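The target tab is the blue one on the white carrier in the guide: scene (290,205), top (232,184). The other two blue tabs are look-alikes: green carrier at scene (249,160), pink carrier at scene (192,173). Only the white one sits in the press's guide, and the enlarged crops show this. Next I'll fit the press pose.

```bash
cat > h.py <<'E'
import numpy as np,cv2
from scipy.spatial.transform import Rotation as R
from scipy.optimize import least_squares
def rot(rpy): return R.from_euler('xyz',rpy).as_matrix()
def proj(s,P):
    P=np.atleast_2d(P); c=(P-s["eye"])@rot(s["orientation"]); c=c*[1,-1,-1]
    u=c@np.array(s["intrinsics"]).T; return u[:,:2]/u[:,2:]
def ray(s,px):
    d=np.linalg.inv(s["intrinsics"])@np.array([px[0],px[1],1.]); d=rot(s["orientation"])@(d*[1,-1,-1]); return np.array(s["eye"]),d
def atz(s,px,z):
    e,d=ray(s,px); return e+d*(z-e[2])/d[2]
def press2w(p,P):
    P=np.atleast_2d(P); c,s_=np.cos(p[2]),np.sin(p[2])
    return np.c_[p[0]+c*P[:,0]-s_*P[:,1],p[1]+s_*P[:,0]+c*P[:,1],P[:,2]]
def w2press(p,P):
    P=np.atleast_2d(P)-[p[0],p[1],0]; c,s_=np.cos(p[2]),np.sin(p[2])
    return np.c_[c*P[:,0]+s_*P[:,1],-s_*P[:,0]+c*P[:,1],P[:,2]]
def slope(u,v,n=0): # on window plane, u along slope
    c,s_=np.cos(np.radians(15)),np.sin(np.radians(15))
    return np.array([u*c-n*s_,v,.150+u*s_+n*c])
E
python3 - <<'E'
from bench import robot,cams,spotter
from h import *
S={n:cams.snapshot(n) for n in("scene","top")}
import pickle; pickle.dump(S,open("S.pkl","wb"))
for n,s in S.items():
    f=cv2.cvtColor(s["frame"],cv2.COLOR_RGB2HSV)
    m=cv2.inRange(f,(15,150,100),(30,255,255)); 
    k,l,st,_=cv2.connectedComponentsWithStats(m); i=1+np.argmax(st[1:,4]); m=(l==i).astype(np.uint8)
    cs,_=cv2.findContours(m,cv2.RETR_CCOMP,cv2.CHAIN_APPROX_NONE)
    for c in cs:
        if cv2.contourArea(c)>100: print(n,cv2.contourArea(c),cv2.approxPolyDP(cv2.convexHull(c),4,True)[:,0].tolist(),cv2.minAreaRect(c))
    b=cv2.inRange(f,(105,150,50),(125,255,255)); k,l,st,ce=cv2.connectedComponentsWithStats(b)
    print([(st[i].tolist(),ce[i].round(1).tolist()) for i in range(1,k) if st[i,4]>15])
print(atz(S["top"],(290.8,193.5),.15),atz(S["scene"],(218.2,185.7),.15))
print(atz(S["top"],(231.8,184.5),.055),atz(S["scene"],(290.3,204.9),.055))
E
```

```text
scene 822.5 [[239, 175], [239, 195], [197, 196], [200, 176]] ((218.0, 185.5), (21.0, 42.0), 90.0)
scene 540.5 [[203, 179], [234, 177], [236, 192], [202, 194]] ((218.5, 185.5), (35.0, 17.0), 0.0)
[([336, 2, 10, 16, 102], [340.3, 9.5]), ([117, 19, 11, 17, 102], [122.5, 26.2]), ([0, 27, 14, 18, 118], [6.5, 35.1]), ([49, 42, 34, 7, 130], [65.5, 45.1]), ([248, 151, 5, 18, 45], [250.4, 158.9]), ([101, 159, 9, 10, 69], [105.1, 163.7]), ([186, 164, 13, 15, 81], [191.1, 170.5]), ([288, 195, 4, 20, 56], [289.4, 204.0]), ([208, 213, 14, 5, 35], [215.2, 214.6]), ([89, 308, 120, 64, 4313], [149.2, 341.6])]
top 1039.5 [[277, 174], [311, 179], [305, 209], [272, 204]] ((291.5183410644531, 191.3944854736328), (34.82509994506836, 31.783790588378906), 9.865806579589844)
top 719.5 [[281, 177], [307, 182], [302, 206], [275, 201]] ((290.78399658203125, 191.68800354003906), (29.516101837158203, 26.83281898498535), 10.30484676361084)
[([312, 86, 75, 28, 1617], [348.4, 101.0]), ([231, 178, 4, 13, 28], [232.5, 184.0]), ([382, 235, 10, 9, 70], [386.7, 238.9]), ([304, 240, 11, 8, 29], [308.9, 243.5]), ([253, 242, 2, 13, 22], [253.5, 248.0])]
[ 0.53471233 -0.05876119  0.15      ] [ 0.54260929 -0.06536058  0.15      ]
[0.57114461 0.14587837 0.055     ] [0.57458052 0.14260403 0.055     ]
```

Run:
```python
from h import *
import pickle
from scipy.optimize import minimize
S=pickle.load(open("S.pkl","rb"))
K=8
def ren(s,p,n):
    x0,y0,x1,y1=roi[s["shot"]]
    m=np.zeros(((y1-y0)*K,(x1-x0)*K),np.float32)
    for (a,b,v) in((.056,.060,1),(.042,.046,0)):
        q=press2w(p,[slope(a*i,b*j,n) for i,j in((-1,-1),(1,-1),(1,1),(-1,1))])
        u=(proj(s,q)-[x0,y0]+.5)*K*16-8
        cv2.fillPoly(m,[u.round().astype(np.int32)],v,shift=4)
    return cv2.GaussianBlur(cv2.resize(m,None,fx=1/K,fy=1/K,interpolation=cv2.INTER_AREA),(0,0),.5)
roi={}; Y={}
for n,s in S.items():
    roi[s["shot"]]=(185,165,252,205) if n=="scene" else (260,165,323,220)
    x0,y0,x1,y1=roi[s["shot"]]; f=s["frame"][y0:y1,x0:x1].astype(float)
    g=np.clip((f[...,1]-f[...,2]),0,None); g=g/np.percentile(g,97); Y[s["shot"]]=np.clip(g,0,1)
def cost(p,n,ss):
    return sum(((ren(s,p,n)-Y[s["shot"]])**2).sum() for s in ss)
for n in(0,.004,.008):
    for nm,ss in(("scene",[S["scene"]]),("top",[S["top"]]),("both",list(S.values()))):
        r=minimize(cost,[.538,-.06,-.17],args=(n,ss),method="Nelder-Mead",options=dict(initial_simplex=[[.538,-.06,-.17],[.55,-.06,-.17],[.538,-.05,-.17],[.538,-.06,-.1]]))
        print(n,nm,r.x.round(4),round(r.fun,2))
        if nm=="both" and n==.004: P=r.x
np.save("P.npy",P)
tab=[ (atz(S["top"],(232.5,184),.0)),]
# overlay
for n,s in S.items():
    x0,y0,x1,y1=(180,140,340,260) if n=="scene" else (200,140,340,245)
    im=cv2.resize(np.ascontiguousarray(s["frame"][y0:y1,x0:x1,::-1]),None,fx=5,fy=5,interpolation=cv2.INTER_CUBIC)
    def poly(pts,c,closed=True):
        u=((proj(s,press2w(P,pts))-[x0,y0]+.5)*5).round().astype(np.int32); cv2.polylines(im,[u],closed,c,1)
    for a,b in((.056,.06),(.042,.046)): poly([slope(a*i,b*j,.004) for i,j in((-1,-1),(1,-1),(1,1),(-1,1))],(255,0,0))
    poly([(-.088,-.083,.015),(.112,-.083,.015),(.112,.083,.015),(-.088,.083,.015)],(0,255,0))
    poly([(-.035,.083,.027),(-.035,.27,.027),(.035,.27,.027),(.035,.083,.027)],(0,0,255),False)
    poly([(-.043,.083,.015),(-.043,.27,.015),(.043,.27,.015),(.043,.083,.015)],(0,255,0),False)
    poly([slope(a,b,-.014) for a,b in((-.017,-.019),(.017,-.019),(.017,.019),(-.017,.019))],(255,255,0))
    cv2.imwrite(f"pics/{n}_ov.png",im[:600])
```

```text
0 scene [ 0.5409 -0.0632 -0.1404] 53.54
0 top [ 0.5414 -0.0601 -0.1422] 35.2
0 both [ 0.5414 -0.0614 -0.1431] 107.99
0.004 scene [ 0.5453 -0.0636 -0.1474] 57.79
0.004 top [ 0.5421 -0.06   -0.1501] 38.26
0.004 both [ 0.5436 -0.0612 -0.1494] 145.01
0.008 scene [ 0.5499 -0.0633 -0.1458] 60.06
0.008 top [ 0.5427 -0.0596 -0.1519] 41.08
0.008 both [ 0.5462 -0.0618 -0.1537] 231.69
```

View pics/scene_ov.png

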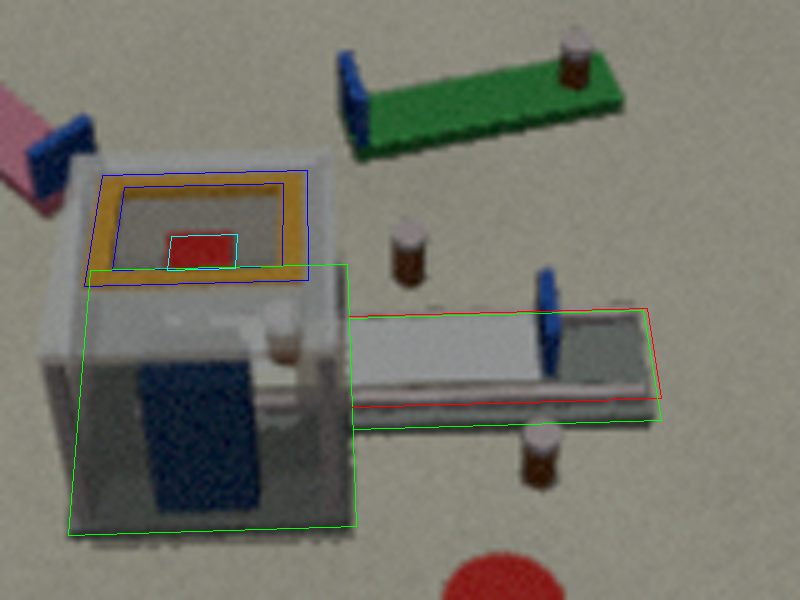

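View pics/top_ov.png

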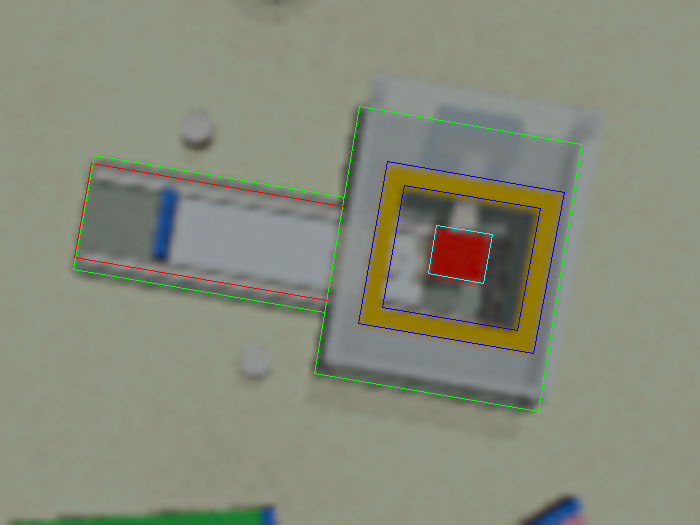

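Run:
```python
from h import *
import pickle
S=pickle.load(open("S.pkl","rb"))
P=np.array([.5412,-.0616,-.1425])
np.save("P.npy",P)
for n,s in S.items():
    f=cv2.cvtColor(s["frame"],cv2.COLOR_RGB2HSV)
    b=cv2.inRange(f,(105,120,40),(125,255,255)); k,l,st,ce=cv2.connectedComponentsWithStats(b)
    i=[i for i in range(1,k) if np.hypot(*(ce[i]-([232.5,184] if n=="top" else [289.4,204])))<3][0]
    ys,xs=np.where(l==i); z=.07 if n=="top" else .056
    print(n,ce[i],w2press(P,atz(s,ce[i],.073 if n=="top" else .056)), xs.min(),xs.max(),ys.min(),ys.max())
    x0,y0,x1,y1=(180,140,340,260) if n=="scene" else (200,140,340,245)
    im=cv2.resize(np.ascontiguousarray(s["frame"][y0:y1,x0:x1,::-1]),None,fx=5,fy=5,interpolation=cv2.INTER_CUBIC)
    def poly(pts,c,closed=True):
        u=((proj(s,press2w(P,pts))-[x0,y0]+.5)*5).round().astype(np.int32); cv2.polylines(im,[u],closed,c,1)
    for a,b in((.056,.06),(.042,.046)): poly([slope(a*i,b*j,0) for i,j in((-1,-1),(1,-1),(1,1),(-1,1))],(255,0,0))
    poly([(-.088,-.083,.015),(.112,-.083,.015),(.112,.083,.015),(-.088,.083,.015)],(0,255,0))
    poly([(-.035,.083,.027),(-.035,.27,.027),(.035,.27,.027),(.035,.083,.027)],(0,0,255),False)
    poly([(-.043,.083,.015),(-.043,.27,.015),(.043,.27,.015),(.043,.083,.015)],(0,255,0),False)
    poly([slope(a,b,-.014) for a,b in((-.017,-.019),(.017,-.019),(.017,.019),(-.017,.019))],(255,255,0))
    for Y in(.23,.235): poly([(-.025,Y,.031),(-.025,Y,.076),(.025,Y,.076),(.025,Y,.031)],(0,255,255))
    cv2.imwrite(f"pics/{n}_ov2.png",im[:600])
for q in("vial_a","jar","reagent","beaker"):
  for n,s in S.items():
    pass
print(atz(S["top"],(249.4,210.4),.045),atz(S["top"],(239.5,166),.045),w2press(P,atz(S["top"],(250.9,212),.045)),w2press(P,atz(S["top"],(239.5,166),.045)))
```

```text
scene [289.37096774 203.87096774] [[0.0007543  0.20430932 0.056     ]] 288 291 194 214
top [232.38888889 184.27777778] [[-0.00043757  0.20644626  0.073     ]] 231 234 178 191
[0.47990781 0.08085797 0.045     ] [0.640166   0.12018368 0.045     ] [[-0.08570317  0.1260522   0.045     ]] [[0.07214629 0.1939961  0.045     ]]
```

View pics/scene_ov2.png

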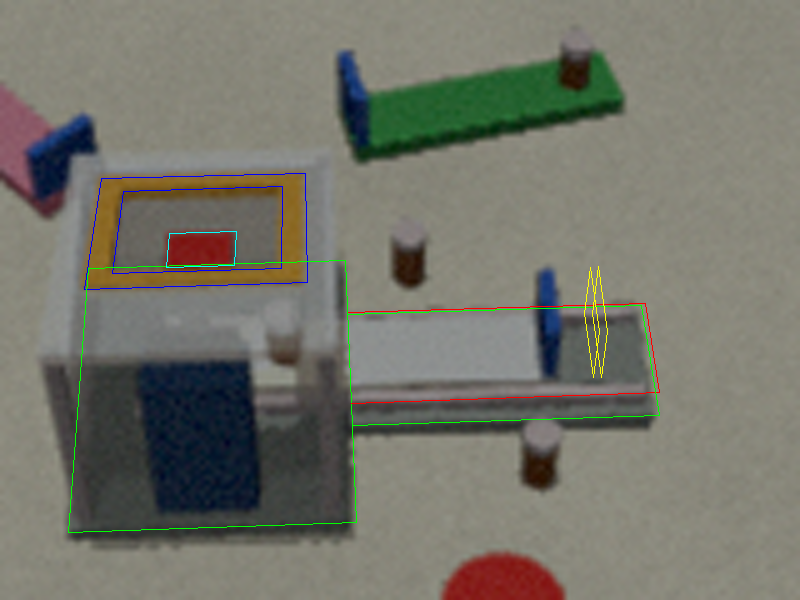

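View pics/top_ov2.png

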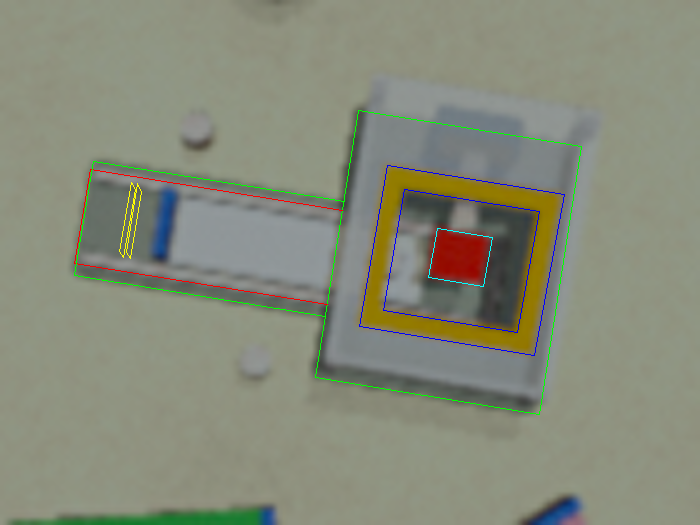

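The flush-frame model fits best: the two cameras agree to 3 mm, and the tab lies on the guide axis at y≈0.21. The guide suggests a yaw of about -0.148. I'll turn the tool so its x lies along press y, and close the fingers.

```bash
python3 -m inch '[{"grip":0,"rz":1},{"grip":0,"rz":1},{"grip":0,"rz":1},{"grip":0,"rz":1},{"grip":0,"rz":1},{"grip":0,"rz":1},{"grip":0,"rz":1},{"grip":0,"rz":1},{"grip":0,"rz":1},{"grip":0,"rz":1},{"grip":0,"rz":1},{"grip":0,"rz":1}]'
cat >> h.py <<'E'
P=np.array([.5412,-.0616,-.148])
def st():
    from bench import robot
    o=robot.get_obs(); t=w2press(P,o["tool_pos"])[0]; M=rot(o["ee_rot"])
    Rp=R.from_euler('z',-P[2]).as_matrix()@M
    print("t",round(o["time"],2),"press",t.round(4),"rpy",np.round(o["ee_rot"],3),"F",np.round(o["wrist_force"],1),"w",round(o["width"],4))
    print("tool z in press",Rp[:,2].round(3),"tool x",Rp[:,0].round(3),"tip",(t+.014*Rp[:,2]).round(4),"q",np.round(o["joint_positions"],2))
    return t,Rp
def go(target):  # tool-axis units to bring TCP to target (press frame)
    t,Rp=st(); print("units",(Rp.T@(np.array(target)-t)/.025).round(2))
E
python3 -c "
from h import *;st()"
```

```text
t 1.3 press [-0.4148  0.5157  0.1975] rpy [3.141 0.    2.756] F [ 0.  -0.2 -0.2] w 0.094
tool z in press [ 0.  0. -1.] tool x [-0.972  0.236 -0.   ] tip [-0.4148  0.5157  0.1835] q [ 1.08  0.09  1.37 -0.    1.68 -0.1 ]invalid input at $[0]: expected keys grip, dx, dy, dz, rx, ry, rz
```

```bash
python3 -m inch '[{"grip":0,"dx":0,"dy":0,"dz":0,"rx":0,"ry":0,"rz":1},{"grip":0,"dx":0,"dy":0,"dz":0,"rx":0,"ry":0,"rz":1},{"grip":0,"dx":0,"dy":0,"dz":0,"rx":0,"ry":0,"rz":1},{"grip":0,"dx":0,"dy":0,"dz":0,"rx":0,"ry":0,"rz":1},{"grip":0,"dx":0,"dy":0,"dz":0,"rx":0,"ry":0,"rz":1},{"grip":0,"dx":0,"dy":0,"dz":0,"rx":0,"ry":0,"rz":1},{"grip":0,"dx":0,"dy":0,"dz":0,"rx":0,"ry":0,"rz":1},{"grip":0,"dx":0,"dy":0,"dz":0,"rx":0,"ry":0,"rz":1},{"grip":0,"dx":0,"dy":0,"dz":0,"rx":0,"ry":0,"rz":1},{"grip":0,"dx":0,"dy":0,"dz":0,"rx":0,"ry":0,"rz":1},{"grip":0,"dx":0,"dy":0,"dz":0,"rx":0,"ry":0,"rz":1},{"grip":0,"dx":0,"dy":0,"dz":0,"rx":0,"ry":0,"rz":1}]'
python3 -c "
from h import *;go([0,.29,.19])"
```

```text
time: 2.8
tool_pos: [0.207, 0.5095, 0.1974]
ee_rot: [-3.142, 0.0, 1.673]
wrist_force: [-0.3, -0.3, -0.2]
width: 0.0004
t 2.8 press [-0.4148  0.5156  0.1974] rpy [-3.142  0.     1.673] F [-0.3 -0.3 -0.2] w 0.0004
tool z in press [-0. -0. -1.] tool x [-0.248  0.969 -0.   ] tip [-0.4148  0.5156  0.1834] q [1.08 0.09 1.37 0.   1.68 0.98]
units [-12.86  13.84   0.3 ]
```

```bash
python3 -m inch '[{"grip":0,"dx":0,"dy":0,"dz":0,"rx":0,"ry":0,"rz":1},{"grip":0,"dx":0,"dy":0,"dz":0,"rx":0,"ry":0,"rz":1},{"grip":0,"dx":0,"dy":0,"dz":0,"rx":0,"ry":0,"rz":0.95},{"grip":0,"dx":-0.5,"dy":1,"dz":0,"rx":0,"ry":0,"rz":0},{"grip":0,"dx":-0.5,"dy":1,"dz":0,"rx":0,"ry":0,"rz":0},{"grip":0,"dx":-0.5,"dy":1,"dz":0,"rx":0,"ry":0,"rz":0},{"grip":0,"dx":-0.5,"dy":1,"dz":0,"rx":0,"ry":0,"rz":0},{"grip":0,"dx":-0.5,"dy":1,"dz":0,"rx":0,"ry":0,"rz":0},{"grip":0,"dx":-0.5,"dy":1,"dz":0,"rx":0,"ry":0,"rz":0},{"grip":0,"dx":-0.5,"dy":1,"dz":0,"rx":0,"ry":0,"rz":0},{"grip":0,"dx":-0.5,"dy":1,"dz":0,"rx":0,"ry":0,"rz":0}]'
python3 -c "
from h import *;go([0,.29,.19])"
```

```text
time: 4.18
tool_pos: [0.3919, 0.3759, 0.1975]
ee_rot: [-3.142, -0.001, 1.412]
wrist_force: [0.3, 0.2, 0.1]
width: 0.0002
t 4.17 press [-0.2122  0.4107  0.1975] rpy [-3.142e+00 -1.000e-03  1.412e+00] F [0.3 0.2 0.1] w 0.0002
tool z in press [-0.     0.001 -1.   ] tool x [0.011 1.    0.001] tip [-0.2122  0.4107  0.1835] q [0.66 0.07 1.39 0.   1.68 0.82]
units [-4.73  8.54  0.3 ]
```

```bash
python3 -m inch '[{"grip":0,"dx":-0.5,"dy":1,"dz":0,"rx":0,"ry":0,"rz":0},{"grip":0,"dx":-0.5,"dy":1,"dz":0,"rx":0,"ry":0,"rz":0},{"grip":0,"dx":-0.5,"dy":1,"dz":0,"rx":0,"ry":0,"rz":0},{"grip":0,"dx":-0.5,"dy":1,"dz":0,"rx":0,"ry":0,"rz":0},{"grip":0,"dx":-0.5,"dy":1,"dz":0,"rx":0,"ry":0,"rz":0},{"grip":0,"dx":-0.5,"dy":1,"dz":0,"rx":0,"ry":0,"rz":0},{"grip":0,"dx":-0.5,"dy":1,"dz":0,"rx":0,"ry":0,"rz":0},{"grip":0,"dx":-0.5,"dy":1,"dz":0,"rx":0,"ry":0,"rz":0},{"grip":0,"dx":-0.5,"dy":0.5,"dz":0.3,"rx":0,"ry":0,"rz":0},{"grip":0,"dx":0,"dy":0,"dz":0,"rx":0,"ry":0,"rz":0}]'
python3 -c "
from h import *;go([0,.28,.056])"
```

```text
time: 5.42
tool_pos: [0.5908, 0.2244, 0.1883]
ee_rot: [-3.14, -0.001, 1.409]
wrist_force: [-0.2, 0.1, 0.3]
width: 0.0006
t 5.42 press [0.0069 0.2902 0.1883] rpy [-3.140e+00 -1.000e-03  1.409e+00] F [-0.2  0.1  0.3] w 0.0006
tool z in press [-0.002  0.001 -1.   ] tool x [0.014 1.    0.001] tip [0.0068 0.2902 0.1743] q [0.27 0.27 1.17 0.   1.7  0.43]
units [-0.42 -0.26  5.29]
```

```bash
python3 -m inch '[{"grip":0,"dx":0,"dy":-0.26,"dz":1,"rx":0,"ry":0,"rz":0},{"grip":0,"dx":0,"dy":0,"dz":1,"rx":0,"ry":0,"rz":0},{"grip":0,"dx":0,"dy":0,"dz":1,"rx":0,"ry":0,"rz":0},{"grip":0,"dx":0,"dy":0,"dz":1,"rx":0,"ry":0,"rz":0},{"grip":0,"dx":0,"dy":0,"dz":1,"rx":0,"ry":0,"rz":0},{"grip":0,"dx":0,"dy":0,"dz":0.25,"rx":0,"ry":0,"rz":0},{"grip":0,"dx":0,"dy":0,"dz":0,"rx":0,"ry":0,"rz":0}]'
python3 - <<'E'
from h import *
from bench import cams
go([0,.225,.056])
for n in("top","scene"):
    s=cams.snapshot(n); x0,y0,x1,y1=(180,140,340,260) if n=="scene" else (200,140,340,245)
    cv2.imwrite(f"pics/{n}1.png",cv2.resize(s["frame"][y0:y1,x0:x1,::-1],None,fx=5,fy=5,interpolation=cv2.INTER_CUBIC))
E
```

```text
time: 6.3
tool_pos: [0.579, 0.2317, 0.056]
ee_rot: [-3.14, -0.005, 1.415]
wrist_force: [0.4, 0.2, -0.3]
width: 0.0003
t 6.3 press [-0.0059  0.2957  0.056 ] rpy [-3.14  -0.005  1.415] F [ 0.4  0.2 -0.3] w 0.0003
tool z in press [-0.002  0.005 -1.   ] tool x [0.007 1.    0.005] tip [-0.0059  0.2958  0.042 ] q [0.29 0.31 1.39 0.01 1.44 0.44]
units [-2.83  0.25 -0.02]
```

View pics/scene1.png

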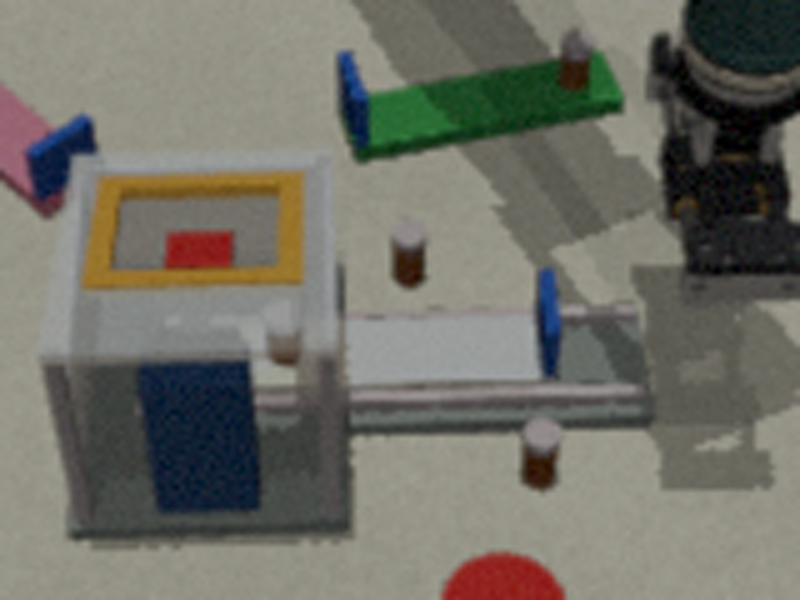

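View pics/top1.png

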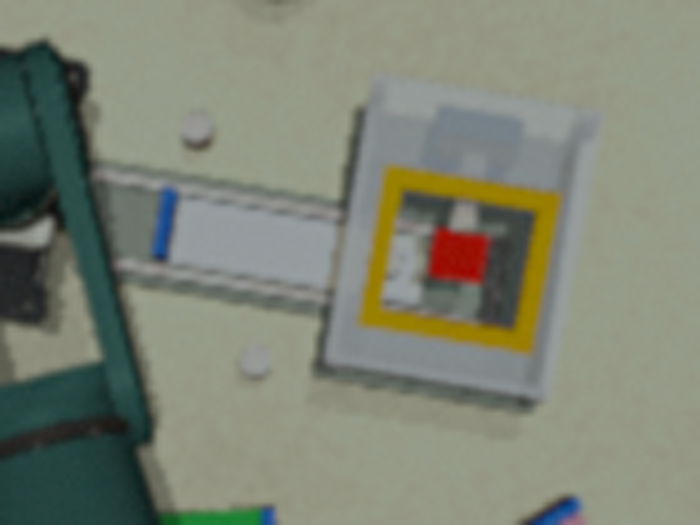

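```bash
python3 -m inch '[{"grip":0,"dx":-1,"dy":0.2,"dz":0,"rx":0,"ry":0,"rz":0},{"grip":0,"dx":-1,"dy":0,"dz":0,"rx":0,"ry":0,"rz":0},{"grip":0,"dx":-0.6,"dy":0,"dz":0,"rx":0,"ry":0,"rz":0},{"grip":0,"dx":-0.3,"dy":0,"dz":0,"rx":0,"ry":0,"rz":0},{"grip":0,"dx":-0.3,"dy":0,"dz":0,"rx":0,"ry":0,"rz":0},{"grip":0,"dx":-0.3,"dy":0,"dz":0,"rx":0,"ry":0,"rz":0},{"grip":0,"dx":-0.3,"dy":0,"dz":0,"rx":0,"ry":0,"rz":0}]'
python3 -c "
from h import *;go([0,.173,.056])"
```

```text
time: 7.28
tool_pos: [0.5735, 0.1378, 0.0625]
ee_rot: [3.131, -0.014, 1.418]
wrist_force: [0.8, 1.9, 0.5]
width: 0.0005
t 7.28 press [0.0025 0.202  0.0625] rpy [ 3.131 -0.014  1.418] F [0.8 1.9 0.5] w 0.0005
tool z in press [ 0.01   0.014 -1.   ] tool x [0.004 1.    0.014] tip [0.0027 0.2022 0.0485] q [0.13 0.23 1.48 0.01 1.42 0.28]
units [-1.16 -0.1   0.24]
```

```bash
python3 -m inch '[{"grip":0,"dx":-0.3,"dy":-0.1,"dz":0.1,"rx":0.1,"ry":0.1,"rz":0},{"grip":0,"dx":-0.3,"dy":0,"dz":0.1,"rx":0,"ry":0,"rz":0},{"grip":0,"dx":-0.2,"dy":0,"dz":0,"rx":0,"ry":0,"rz":0},{"grip":0,"dx":-0.15,"dy":0,"dz":0,"rx":0,"ry":0,"rz":0}]'
python3 -c "
from h import *;go([0,.173,.056])"
```

```text
time: 7.78
tool_pos: [0.5683, 0.1148, 0.0581]
ee_rot: [3.138, -0.026, 1.419]
wrist_force: [0.8, 3.0, 2.4]
width: 0.0002
t 7.78 press [0.0007 0.1785 0.0581] rpy [ 3.138 -0.026  1.419] F [0.8 3.  2.4] w 0.0002
tool z in press [ 0.004  0.026 -1.   ] tool x [0.004 1.    0.026] tip [0.0008 0.1789 0.0441] q [0.09 0.21 1.51 0.03 1.41 0.23]
units [-0.22 -0.03  0.08]
```

```bash
python3 -m inch '[{"grip":0,"dx":-0.12,"dy":0,"dz":0.05,"rx":0,"ry":-0.2,"rz":0},{"grip":0,"dx":-0.12,"dy":0,"dz":0,"rx":0,"ry":-0.1,"rz":0},{"grip":0,"dx":-0.12,"dy":0,"dz":0,"rx":0,"ry":0,"rz":0}]'
python3 -c "
from h import *;go([0,.173,.056])"
```

```text
time: 8.15
tool_pos: [0.5671, 0.1089, 0.0569]
ee_rot: [3.138, -0.005, 1.42]
wrist_force: [0.5, 11.7, 1.8]
width: 0.0006
t 8.15 press [0.0005 0.1725 0.0569] rpy [ 3.138 -0.005  1.42 ] F [ 0.5 11.7  1.8] w 0.0006
tool z in press [ 0.004  0.005 -1.   ] tool x [0.003 1.    0.005] tip [0.0005 0.1726 0.0429] q [0.09 0.21 1.51 0.   1.41 0.24]
units [ 0.02 -0.02  0.03]
```

```bash
python3 -m inch '[{"grip":0,"dx":-0.12,"dy":0,"dz":0,"rx":0,"ry":0,"rz":0},{"grip":0,"dx":-0.15,"dy":0,"dz":0,"rx":0,"ry":0,"rz":0}]'
python3 -c "
from h import *;go([0,.173,.056])"
```

```text
time: 8.4
tool_pos: [0.5666, 0.1092, 0.0571]
ee_rot: [3.138, -0.018, 1.422]
wrist_force: [2.7, 10.3, 0.8]
width: 0.0006
t 8.4 press [-1.000e-04  1.727e-01  5.710e-02] rpy [ 3.138 -0.018  1.422] F [ 2.7 10.3  0.8] w 0.0006
tool z in press [ 0.004  0.018 -1.   ] tool x [0.    1.    0.018] tip [0.     0.1729 0.0431] q [0.08 0.21 1.52 0.02 1.41 0.23]
units [0.01 0.   0.04]
```

Force jumped to about 11 N and travel stopped at TCP y=0.1727, which matches home (0.165 plus the 8 mm half-pad). I'll back off and look.

```bash
python3 -m inch '[{"grip":0,"dx":0.6,"dy":0,"dz":0,"rx":0,"ry":-0.2,"rz":0},{"grip":0,"dx":1,"dy":0,"dz":-0.2,"rx":0,"ry":0,"rz":0},{"grip":0,"dx":0.5,"dy":0,"dz":-1,"rx":0,"ry":0,"rz":0},{"grip":0,"dx":0,"dy":0,"dz":-1,"rx":0,"ry":0,"rz":0},{"grip":0,"dx":0,"dy":0,"dz":-1,"rx":0,"ry":0,"rz":0},{"grip":0,"dx":0,"dy":0,"dz":-1,"rx":0,"ry":0,"rz":0},{"grip":0,"dx":0,"dy":0,"dz":-1,"rx":0,"ry":0,"rz":0},{"grip":0,"dx":0,"dy":0,"dz":-1,"rx":0,"ry":0,"rz":0},{"grip":0,"dx":0,"dy":0,"dz":-1,"rx":0,"ry":0,"rz":0}]'
python3 - <<'E'
from h import *
from bench import cams
go([0,.0,.22])
for n in("top","scene"):
    s=cams.snapshot(n); x0,y0,x1,y1=(180,140,340,260) if n=="scene" else (200,140,340,245)
    f=cv2.cvtColor(s["frame"],cv2.COLOR_RGB2HSV)
    b=cv2.inRange(f,(105,120,40),(125,255,255)); k,l,stt,ce=cv2.connectedComponentsWithStats(b)
    for i in range(1,k):
        if stt[i,4]>12:
            w=w2press(P,atz(s,ce[i],.073 if n=="top" else .056))[0]
            if abs(w[0])<.03 and .1<w[1]<.25: print(n,w,stt[i])
    cv2.imwrite(f"pics/{n}2.png",cv2.resize(s["frame"][y0:y1,x0:x1,::-1],None,fx=5,fy=5,interpolation=cv2.INTER_CUBIC))
E
```

```text
time: 9.52
tool_pos: [0.569, 0.1553, 0.2303]
ee_rot: [-3.124, 0.032, 1.421]
wrist_force: [0.4, 0.3, -0.1]
width: 0.0007
t 9.53 press [-0.0044  0.2186  0.2303] rpy [-3.124  0.032  1.421] F [ 0.4  0.3 -0.1] w 0.0007
tool z in press [-0.017 -0.031 -0.999] tool x [ 0.002  1.    -0.032] tip [-0.0047  0.2182  0.2163] q [ 0.19  0.2   1.18 -0.02  1.79  0.33]
units [-8.73  0.21  0.68]
top [-0.00378009  0.16145623  0.073     ] [243 181   5  13  31]
scene [-0.00468722  0.15896368  0.056     ] [273 194   4  21  59]
```

View pics/scene2.png

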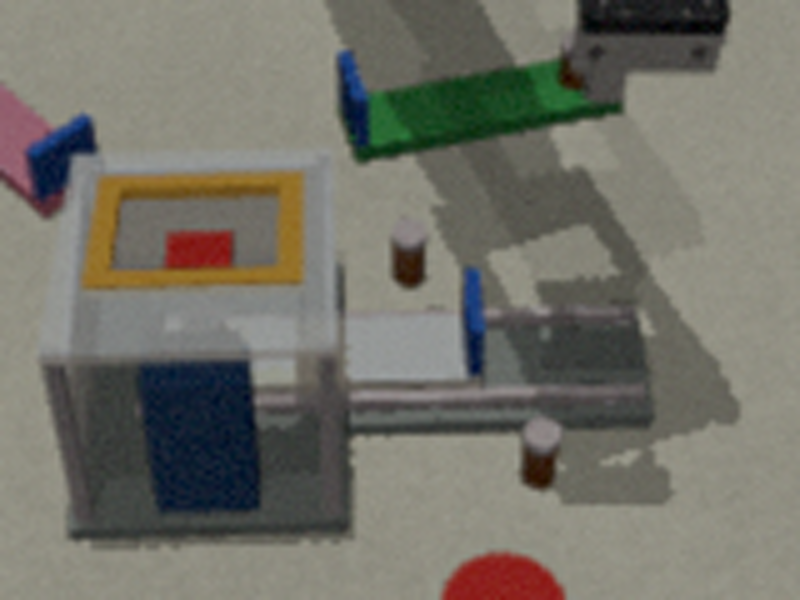

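View pics/top2.png

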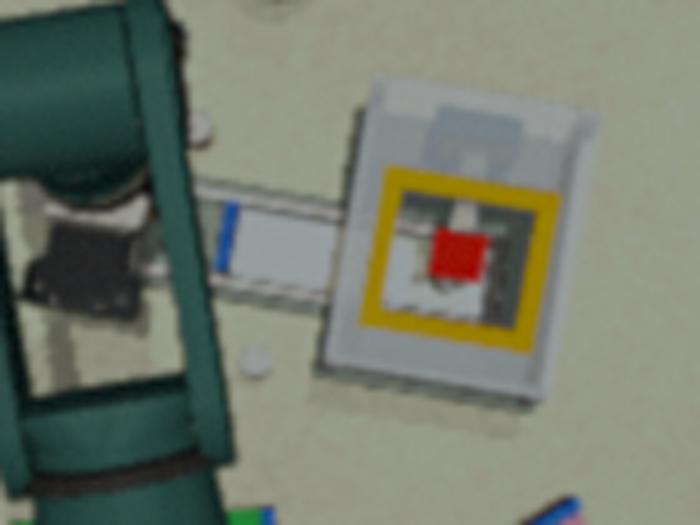

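Carrier home: the tab block centre measures about 0.160, so its outer face is about 0.165, and the lever is still up. Now over the window, with a 15° tilt along the window normal.

```bash
python3 -m inch '[{"grip":0,"dx":-1,"dy":0.1,"dz":0,"rx":-1,"ry":0.35,"rz":0},{"grip":0,"dx":-1,"dy":0,"dz":0,"rx":-1,"ry":0,"rz":0},{"grip":0,"dx":-1,"dy":0,"dz":0,"rx":-1,"ry":0,"rz":0},{"grip":0,"dx":-1,"dy":0,"dz":0,"rx":-0.2,"ry":0,"rz":0},{"grip":0,"dx":-1,"dy":0,"dz":0,"rx":0,"ry":0,"rz":0},{"grip":0,"dx":-1,"dy":0,"dz":0,"rx":0,"ry":0,"rz":0},{"grip":0,"dx":-1,"dy":0,"dz":0,"rx":0,"ry":0,"rz":0},{"grip":0,"dx":-1,"dy":0,"dz":0,"rx":0,"ry":0,"rz":0},{"grip":0,"dx":0,"dy":0,"dz":0,"rx":0,"ry":0,"rz":0}]'
python3 -c "
from h import *;go(slope(.001,0,.040))"
```

```text
time: 10.75
tool_pos: [0.5343, -0.0532, 0.2143]
ee_rot: [2.893, 0.015, 1.419]
wrist_force: [-0.2, 0.6, 0.4]
width: 0.0005
t 10.75 press [-0.0081  0.0073  0.2143] rpy [2.893 0.015 1.419] F [-0.2  0.6  0.4] w 0.0005
tool z in press [ 0.246 -0.016 -0.969] tool x [ 0.004  1.    -0.015] tip [-0.0046  0.0071  0.2007] q [-0.2  -0.14  1.58 -0.    1.45 -0.05]
units [-0.28 -0.3   0.98]
```

```bash
python3 -m inch '[{"grip":0,"dx":-0.28,"dy":-0.3,"dz":0.3,"rx":-0.15,"ry":0.2,"rz":0},{"grip":0,"dx":0,"dy":0,"dz":0.4,"rx":0,"ry":0,"rz":0},{"grip":0,"dx":0,"dy":0,"dz":0.2,"rx":0,"ry":0,"rz":0},{"grip":0,"dx":0,"dy":0,"dz":0,"rx":0,"ry":0,"rz":0}]'
python3 - <<'E'
from h import *
from bench import cams
t,Rp=st()
go(slope(.001,0,.005))
s=cams.snapshot("scene"); x0,y0,x1,y1=(180,140,340,260)
im=cv2.resize(np.ascontiguousarray(s["frame"][y0:y1,x0:x1,::-1]),None,fx=5,fy=5,interpolation=cv2.INTER_CUBIC)
u=(proj(s,press2w(P,[t+.014*Rp[:,2]]))[0]-[x0,y0]+.5)*5
cv2.drawMarker(im,tuple(int(v) for v in u),(0,255,0),cv2.MARKER_CROSS,12,1)
cv2.imwrite("pics/scene3.png",im)
s=cams.snapshot("top"); cv2.imwrite("pics/top3.png",cv2.resize(s["frame"][140:245,200:340,::-1],None,fx=5,fy=5))
E
```

```text
time: 11.25
tool_pos: [0.5308, -0.0581, 0.1859]
ee_rot: [2.885, -0.002, 1.425]
wrist_force: [-0.3, 0.2, -0.0]
width: 0.0005
t 11.25 press [-0.0108  0.0019  0.1859] rpy [ 2.885e+00 -2.000e-03  1.425e+00] F [-0.3  0.2 -0. ] w 0.0005
tool z in press [ 0.253  0.002 -0.967] tool x [-0.002  1.     0.002] tip [-0.0073  0.0019  0.1724] q [-0.23 -0.15  1.65  0.02  1.39 -0.09]
t 11.25 press [-0.0108  0.0019  0.1859] rpy [ 2.885e+00 -2.000e-03  1.425e+00] F [-0.3  0.2 -0. ] w 0.0005
tool z in press [ 0.253  0.002 -0.967] tool x [-0.002  1.     0.002] tip [-0.0073  0.0019  0.1724] q [-0.23 -0.15  1.65  0.02  1.39 -0.09]
units [-0.08  0.09  1.3 ]
```

View pics/scene3.png

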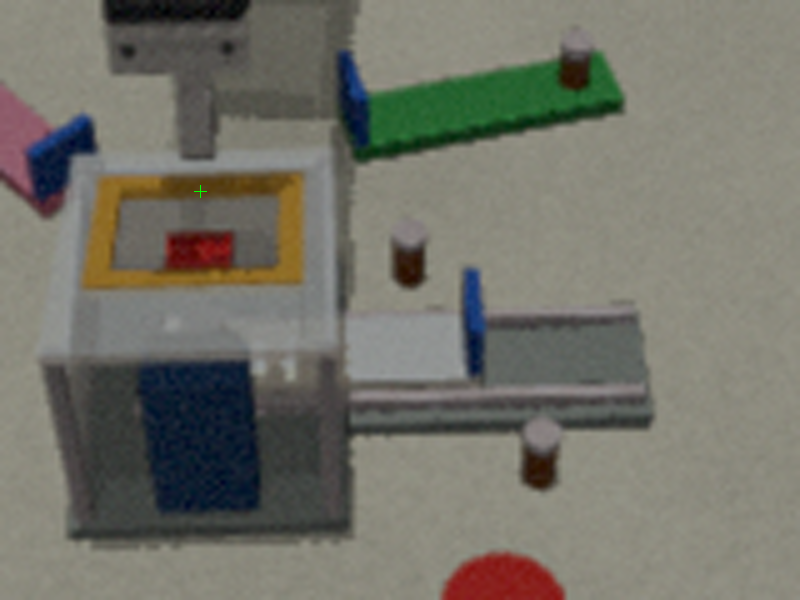

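View pics/top3.png

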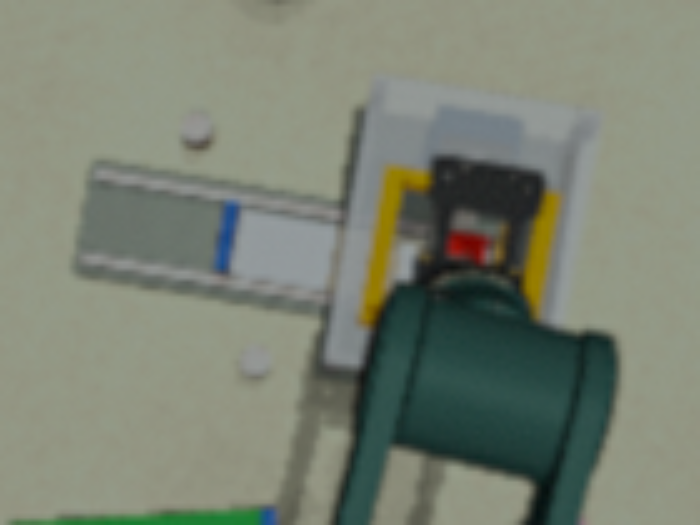

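The visible fingertip at crop (198,158) doesn't match the predicted cross at (200,191). I'll check the scale along the tool before going in.

Run:
```python
from h import *
from bench import cams
t,Rp=st()
s=cams.snapshot("scene"); x0,y0,x1,y1=(180,100,300,200)
k=6
im=cv2.resize(np.ascontiguousarray(s["frame"][y0:y1,x0:x1,::-1]),None,fx=k,fy=k,interpolation=cv2.INTER_CUBIC)
for d in(14,0,-5,-20,-40,-83):
    for o in(0,.0125):
        u=(proj(s,press2w(P,[t+d/1000*Rp[:,2]+o*Rp[:,1]]))[0]-[x0,y0]+.5)*k
        print(d,o,u.round()); cv2.drawMarker(im,tuple(int(v) for v in u),(0,255,0) if o==0 else (255,0,255),cv2.MARKER_CROSS,9,1)
cv2.imwrite("pics/scene4.png",im)
```

```text
t 11.35 press [-0.0105  0.0018  0.1867] rpy [ 2.884e+00 -2.000e-03  1.425e+00] F [ 0.1  0.1 -0.1] w 0.0005
tool z in press [ 0.255  0.002 -0.967] tool x [-0.002  1.     0.002] tip [-0.0069  0.0018  0.1732] q [-0.23 -0.15  1.64  0.02  1.39 -0.09]
14 0 [241. 470.]
14 0.0125 [240. 484.]
0 0 [239. 444.]
0 0.0125 [238. 459.]
-5 0 [238. 435.]
-5 0.0125 [237. 449.]
-20 0 [236. 407.]
-20 0.0125 [235. 421.]
-40 0 [233. 369.]
-40 0.0125 [232. 383.]
-83 0 [227. 284.]
-83 0.0125 [225. 298.]
```

View pics/scene4.png

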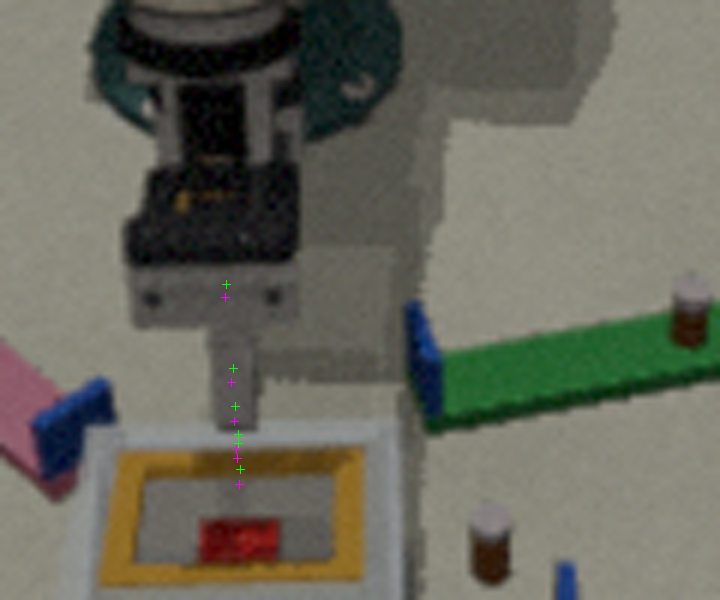

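Run:
```python
from h import *
import pickle
s=pickle.load(open("S.pkl","rb"))["scene"]
t=np.array([.207,.5093,.1972]); M=rot([-3.1416,0,2.7558])
im=np.ascontiguousarray(s["frame"][...,::-1]);x0,y0,k=330,0,6
im=cv2.resize(im[0:100,330:450],None,fx=k,fy=k,interpolation=cv2.INTER_CUBIC)
for sg in(-1,1):
  for d in(.014,0,-.083):
    u=(proj(s,[t+M[:,2]*d+sg*.053*M[:,1]])[0]-[x0,y0]+.5)*k; print(u)
    cv2.drawMarker(im,tuple(int(v) for v in u),(0,255,0),cv2.MARKER_CROSS,9,1)
cv2.imwrite("pics/scene5.png",im)
```

```text
[148.41189657 508.79892008]
[153.13650117 488.06022717]
[182.76059215 358.02502249]
[332.83171366 530.98786713]
[339.07478664 510.23605742]
[378.24051296 380.05021757]
```

View pics/scene5.png

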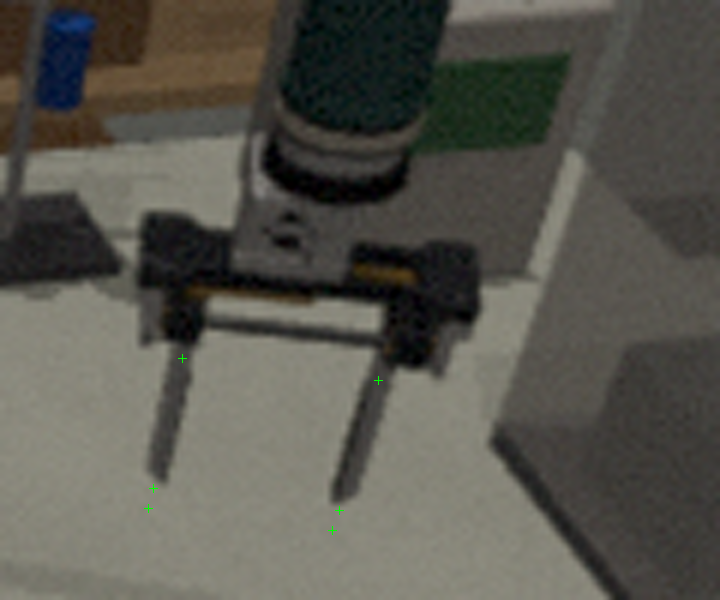

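```bash
python3 -m inch '[{"grip":0,"dx":-0.08,"dy":0.1,"dz":0.5,"rx":0,"ry":0,"rz":0},{"grip":0,"dx":0,"dy":0,"dz":0.5,"rx":0,"ry":0,"rz":0},{"grip":0,"dx":0,"dy":0,"dz":0.35,"rx":0,"ry":0,"rz":0},{"grip":0,"dx":0,"dy":0,"dz":0,"rx":0,"ry":0,"rz":0}]'
python3 - <<'E'
from h import *
from bench import cams
t,Rp=st(); go(slope(.002,0,-.020))
c,s_=np.cos(np.radians(15)),np.sin(np.radians(15)); print("n",-s_*t[0]+c*(t[2]-.15),"u",c*t[0]+s_*(t[2]-.15))
s=cams.snapshot("scene"); x0,y0,x1,y1=(180,100,300,200)
cv2.imwrite("pics/scene6.png",cv2.resize(s["frame"][y0:y1,x0:x1,::-1],None,fx=6,fy=6,interpolation=cv2.INTER_CUBIC))
E
```

```text
time: 11.9
tool_pos: [0.5427, -0.0621, 0.1528]
ee_rot: [2.884, -0.002, 1.425]
wrist_force: [0.1, -0.3, -0.5]
width: 0.0004
t 11.9 press [ 0.0016 -0.0002  0.1528] rpy [ 2.884e+00 -2.000e-03  1.425e+00] F [ 0.1 -0.3 -0.5] w 0.0004
tool z in press [ 0.255  0.002 -0.967] tool x [-0.002  1.     0.002] tip [ 0.0052 -0.0002  0.1392] q [-0.23 -0.11  1.68  0.02  1.32 -0.09]
t 11.9 press [ 0.0016 -0.0002  0.1528] rpy [ 2.884e+00 -2.000e-03  1.425e+00] F [ 0.1 -0.3 -0.5] w 0.0004
tool z in press [ 0.255  0.002 -0.967] tool x [-0.002  1.     0.002] tip [ 0.0052 -0.0002  0.1392] q [-0.23 -0.11  1.68  0.02  1.32 -0.09]
units [ 0.01 -0.01  0.89]
n 0.0022453087618989746 u 0.002257733465793502
```

View pics/scene6.png

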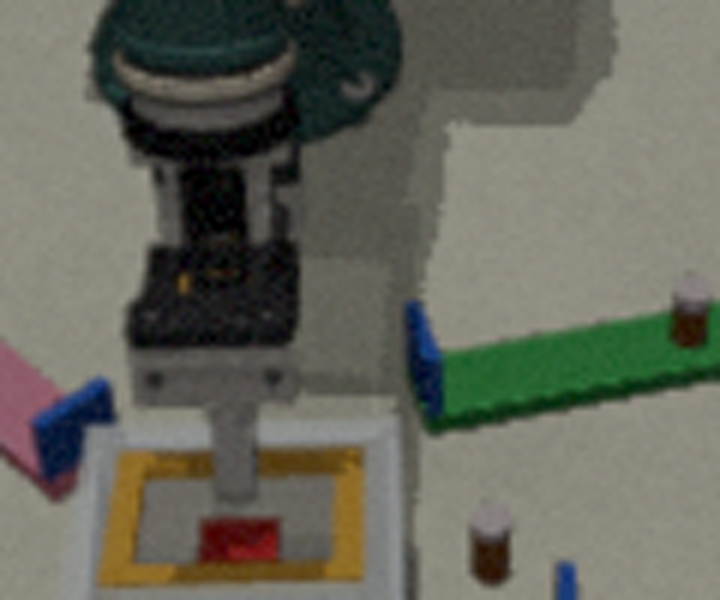

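Finger centred in the opening, tip still clear of the pad. I'll descend in small steps and watch the force.

```bash
python3 -m inch '[{"grip":0,"dx":0,"dy":0,"dz":0.2,"rx":0,"ry":0,"rz":0},{"grip":0,"dx":0,"dy":0,"dz":0.2,"rx":0,"ry":0,"rz":0},{"grip":0,"dx":0,"dy":0,"dz":0,"rx":0,"ry":0,"rz":0}]'
cat >> h.py <<'E'
def nu():
    t,Rp=st(); c,s_=np.cos(np.radians(15)),np.sin(np.radians(15)); print("n",round(-s_*t[0]+c*(t[2]-.15),4),"u",round(c*t[0]+s_*(t[2]-.15),4))
E
python3 - <<'E'
from h import *
from bench import cams
nu()
s=cams.snapshot("scene"); x0,y0,x1,y1=(180,100,300,200)
cv2.imwrite("pics/scene7.png",cv2.resize(s["frame"][y0:y1,x0:x1,::-1],None,fx=6,fy=6,interpolation=cv2.INTER_CUBIC))
E
```

```text
time: 12.32
tool_pos: [0.546, -0.0626, 0.1438]
ee_rot: [2.881, -0.002, 1.425]
wrist_force: [-0.2, -0.0, 0.1]
width: 0.0005
t 12.32 press [ 0.0049 -0.0003  0.1438] rpy [ 2.881e+00 -2.000e-03  1.425e+00] F [-0.2 -0.   0.1] w 0.0005
tool z in press [ 0.257  0.002 -0.966] tool x [-0.002  1.     0.002] tip [ 0.0085 -0.0003  0.1303] q [-0.23 -0.1   1.69  0.02  1.29 -0.09]
n -0.0072 u 0.0032
```

View pics/scene7.png

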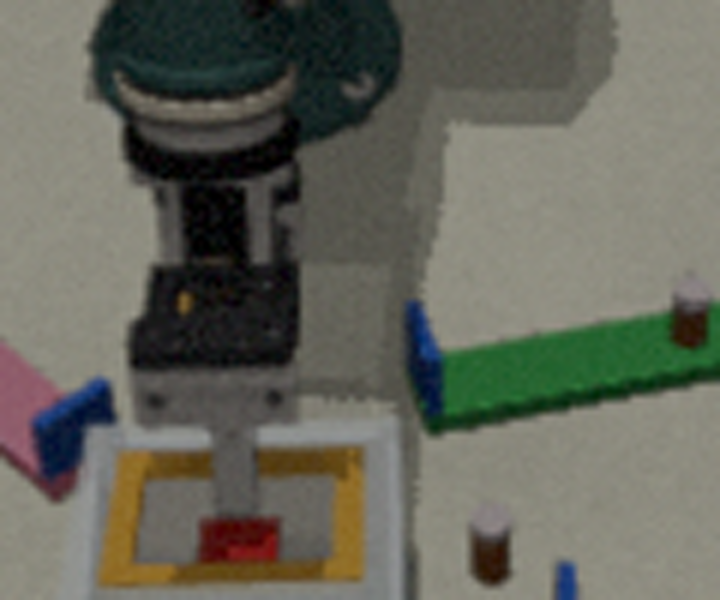

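```bash
python3 -m inch '[{"grip":0,"dx":0,"dy":0,"dz":0.2,"rx":0,"ry":0,"rz":0},{"grip":0,"dx":0,"dy":0,"dz":0,"rx":0,"ry":0,"rz":0}]'
python3 -c "
from h import *
nu()"
python3 -m inch '[{"grip":0,"dx":0,"dy":0,"dz":0.2,"rx":0,"ry":0,"rz":0},{"grip":0,"dx":0,"dy":0,"dz":0,"rx":0,"ry":0,"rz":0}]'
python3 - <<'E'
from h import *
from bench import cams
nu()
s=cams.snapshot("scene"); x0,y0,x1,y1=(180,100,300,200)
cv2.imwrite("pics/scene8.png",cv2.resize(s["frame"][y0:y1,x0:x1,::-1],None,fx=6,fy=6,interpolation=cv2.INTER_CUBIC))
E
```

```text
time: 12.62
tool_pos: [0.5477, -0.0628, 0.1394]
ee_rot: [2.88, -0.002, 1.425]
wrist_force: [-0.5, 1.2, 0.6]
width: 0.0003
t 12.62 press [ 0.0066 -0.0003  0.1394] rpy [ 2.880e+00 -2.000e-03  1.425e+00] F [-0.5  1.2  0.6] w 0.0003
tool z in press [ 0.259  0.002 -0.966] tool x [-0.002  1.     0.002] tip [ 0.0102 -0.0003  0.1258] q [-0.23 -0.09  1.69  0.02  1.28 -0.09]
n -0.012 u 0.0036
time: 12.88
tool_pos: [0.549, -0.0631, 0.1342]
ee_rot: [2.88, -0.002, 1.425]
wrist_force: [0.2, -0.2, 0.2]
width: 0.0006
t 12.88 press [ 0.008  -0.0003  0.1342] rpy [ 2.880e+00 -2.000e-03  1.425e+00] F [ 0.2 -0.2  0.2] w 0.0006
tool z in press [ 0.259  0.002 -0.966] tool x [-0.002  1.     0.002] tip [ 0.0116 -0.0003  0.1207] q [-0.23 -0.09  1.7   0.02  1.27 -0.09]
n -0.0173 u 0.0036
```

View pics/scene8.png

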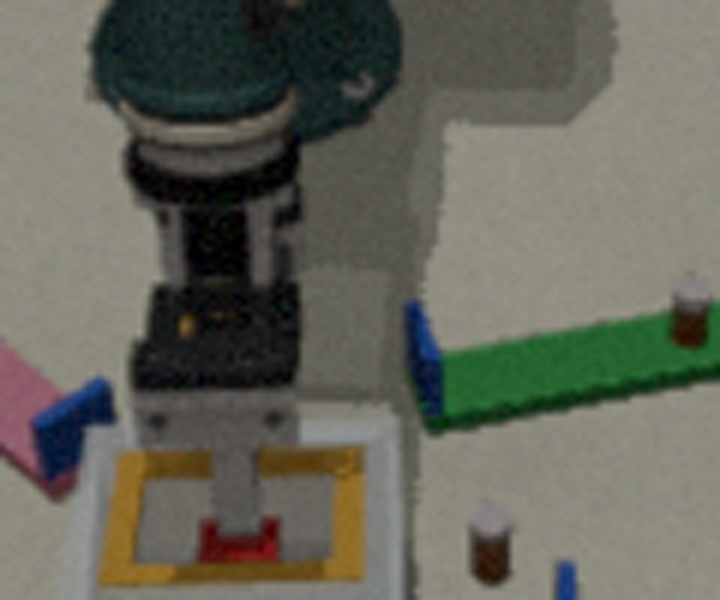

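```bash
python3 -m inch '[{"grip":0,"dx":0,"dy":0,"dz":0.2,"rx":0,"ry":0,"rz":0},{"grip":0,"dx":0,"dy":0,"dz":0,"rx":0,"ry":0,"rz":0}]'
python3 -c "
from h import *
nu()"
python3 -m inch '[{"grip":0,"dx":0,"dy":0,"dz":0.2,"rx":0,"ry":0,"rz":0},{"grip":0,"dx":0,"dy":0,"dz":0,"rx":0,"ry":0,"rz":0}]'
python3 - <<'E'
from h import *
from bench import cams
nu()
s=cams.snapshot("scene"); x0,y0,x1,y1=(180,100,300,200)
cv2.imwrite("pics/scene9.png",cv2.resize(s["frame"][y0:y1,x0:x1,::-1],None,fx=6,fy=6,interpolation=cv2.INTER_CUBIC))
E
```

```text
time: 13.18
tool_pos: [0.5509, -0.0634, 0.1303]
ee_rot: [2.878, -0.001, 1.425]
wrist_force: [-2.8, -0.5, 2.1]
width: 0.0008
t 13.18 press [ 0.0099 -0.0003  0.1303] rpy [ 2.878e+00 -1.000e-03  1.425e+00] F [-2.8 -0.5  2.1] w 0.0008
tool z in press [ 0.26   0.002 -0.966] tool x [-0.002  1.     0.001] tip [ 0.0135 -0.0003  0.1168] q [-0.23 -0.08  1.7   0.02  1.26 -0.09]
n -0.0216 u 0.0045
time: 13.42
tool_pos: [0.5518, -0.0635, 0.1258]
ee_rot: [2.879, -0.001, 1.425]
wrist_force: [-2.5, 0.2, 3.3]
width: 0.0002
t 13.43 press [ 0.0107 -0.0003  0.1258] rpy [ 2.879e+00 -1.000e-03  1.425e+00] F [-2.5  0.2  3.3] w 0.0002
tool z in press [ 0.26   0.002 -0.966] tool x [-0.002  1.     0.001] tip [ 0.0144 -0.0003  0.1123] q [-0.23 -0.08  1.7   0.02  1.25 -0.09]
n -0.0262 u 0.0041
```

View pics/scene9.png

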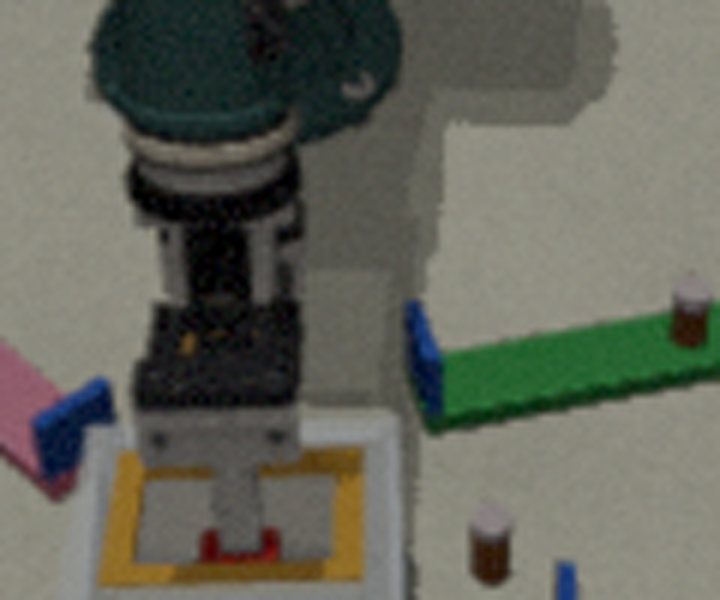

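The lever is moving: contact began near TCP n≈-19 mm, force is about 4 N, and the pad is visibly lower. Continuing to the stop.

```bash
python3 -m inch '[{"grip":0,"dx":0,"dy":0,"dz":0.25,"rx":0,"ry":0,"rz":0},{"grip":0,"dx":0,"dy":0,"dz":0.2,"rx":0,"ry":0,"rz":0},{"grip":0,"dx":0,"dy":0,"dz":0,"rx":0,"ry":0,"rz":0}]'
python3 - <<'E'
from h import *
from bench import cams
nu()
s=cams.snapshot("scene"); x0,y0,x1,y1=(180,100,300,200)
cv2.imwrite("pics/scene10.png",cv2.resize(s["frame"][y0:y1,x0:x1,::-1],None,fx=6,fy=6,interpolation=cv2.INTER_CUBIC))
E
```

```text
time: 13.85
tool_pos: [0.5537, -0.0638, 0.1157]
ee_rot: [2.881, -0.001, 1.425]
wrist_force: [-4.6, 1.2, 6.8]
width: 0.0005
t 13.85 press [ 0.0127 -0.0003  0.1157] rpy [ 2.881e+00 -1.000e-03  1.425e+00] F [-4.6  1.2  6.8] w 0.0005
tool z in press [ 0.258  0.001 -0.966] tool x [-0.002  1.     0.001] tip [ 0.0163 -0.0003  0.1022] q [-0.23 -0.07  1.71  0.02  1.23 -0.09]
n -0.0364 u 0.0034
```

View pics/scene10.png

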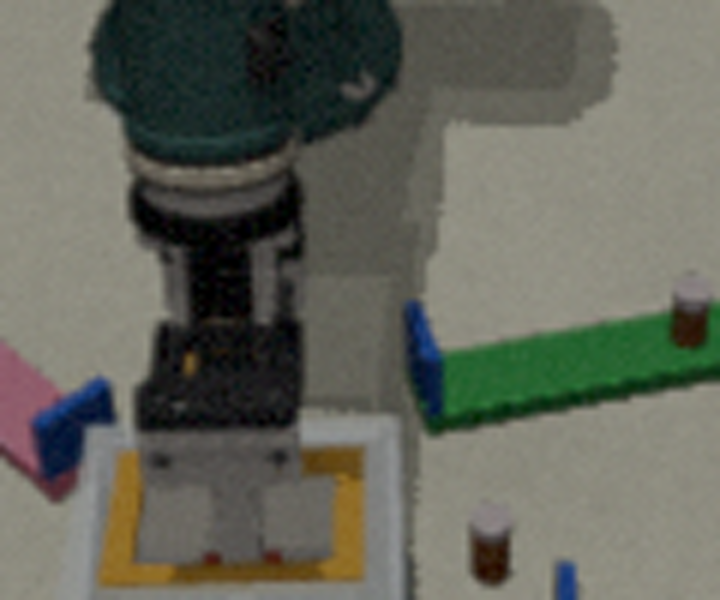

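```bash
python3 -m inch '[{"grip":0,"dx":0,"dy":0,"dz":0.15,"rx":0,"ry":0,"rz":0},{"grip":0,"dx":0,"dy":0,"dz":0.1,"rx":0,"ry":0,"rz":0}]'
python3 -c "
from h import *
nu()"
python3 -m inch '[{"grip":0,"dx":0,"dy":0,"dz":0.1,"rx":0,"ry":0,"rz":0},{"grip":0,"dx":0,"dy":0,"dz":0.1,"rx":0,"ry":0,"rz":0}]'
python3 -c "
from h import *
nu()"
```

```text
time: 14.15
tool_pos: [0.5548, -0.064, 0.1119]
ee_rot: [2.881, -0.001, 1.425]
wrist_force: [-11.4, 1.8, 14.7]
width: -0.0005
t 14.15 press [ 0.0138 -0.0003  0.1119] rpy [ 2.881e+00 -1.000e-03  1.425e+00] F [-11.4   1.8  14.7] w -0.0005
tool z in press [ 0.258  0.001 -0.966] tool x [-0.003  1.     0.001] tip [ 0.0174 -0.0003  0.0984] q [-0.23 -0.06  1.72  0.02  1.23 -0.09]
n -0.0404 u 0.0035
time: 14.4
tool_pos: [0.5548, -0.064, 0.1119]
ee_rot: [2.881, 0.0, 1.426]
wrist_force: [-12.1, 1.9, 14.9]
width: 0.0004
t 14.4 press [ 0.0138 -0.0003  0.1119] rpy [2.881 0.    1.426] F [-12.1   1.9  14.9] w 0.0004
tool z in press [ 0.257  0.001 -0.966] tool x [-0.003  1.    -0.   ] tip [ 0.0174 -0.0003  0.0983] q [-0.23 -0.06  1.71  0.02  1.23 -0.09]
n -0.0404 u 0.0035
```

The lever is on its stop: 19 N and no further travel. Holding for 1.5 s.

```bash
python3 -m inch '[{"grip":0,"dx":0,"dy":0,"dz":0.1,"rx":0,"ry":0,"rz":0},{"grip":0,"dx":0,"dy":0,"dz":0.1,"rx":0,"ry":0,"rz":0},{"grip":0,"dx":0,"dy":0,"dz":0.1,"rx":0,"ry":0,"rz":0},{"grip":0,"dx":0,"dy":0,"dz":0.1,"rx":0,"ry":0,"rz":0},{"grip":0,"dx":0,"dy":0,"dz":0.1,"rx":0,"ry":0,"rz":0},{"grip":0,"dx":0,"dy":0,"dz":0.1,"rx":0,"ry":0,"rz":0},{"grip":0,"dx":0,"dy":0,"dz":0.1,"rx":0,"ry":0,"rz":0},{"grip":0,"dx":0,"dy":0,"dz":0.1,"rx":0,"ry":0,"rz":0},{"grip":0,"dx":0,"dy":0,"dz":0.1,"rx":0,"ry":0,"rz":0},{"grip":0,"dx":0,"dy":0,"dz":0.1,"rx":0,"ry":0,"rz":0},{"grip":0,"dx":0,"dy":0,"dz":0.1,"rx":0,"ry":0,"rz":0},{"grip":0,"dx":0,"dy":0,"dz":0.1,"rx":0,"ry":0,"rz":0}]'
python3 -c "
from h import *
nu()"
```

```text
time: 15.9
tool_pos: [0.5548, -0.064, 0.1119]
ee_rot: [2.883, 0.005, 1.429]
wrist_force: [-12.4, 2.3, 14.4]
width: 0.0004
t 15.9 press [ 0.0138 -0.0004  0.1119] rpy [2.883 0.005 1.429] F [-12.4   2.3  14.4] w 0.0004
tool z in press [ 0.256 -0.003 -0.967] tool x [-0.006  1.    -0.005] tip [ 0.0174 -0.0004  0.0984] q [-0.23 -0.06  1.71  0.02  1.23 -0.09]
n -0.0404 u 0.0035
```

Run:
```python
from h import *
from bench import cams
for n in("scene","top"):
    s=cams.snapshot(n); x0,y0,x1,y1=(180,140,300,240) if n=="scene" else (200,140,340,245)
    cv2.imwrite(f"pics/{n}11.png",cv2.resize(s["frame"][y0:y1,x0:x1,::-1],None,fx=5,fy=5,interpolation=cv2.INTER_CUBIC))
```

```text
(no output)
```

View pics/scene11.png

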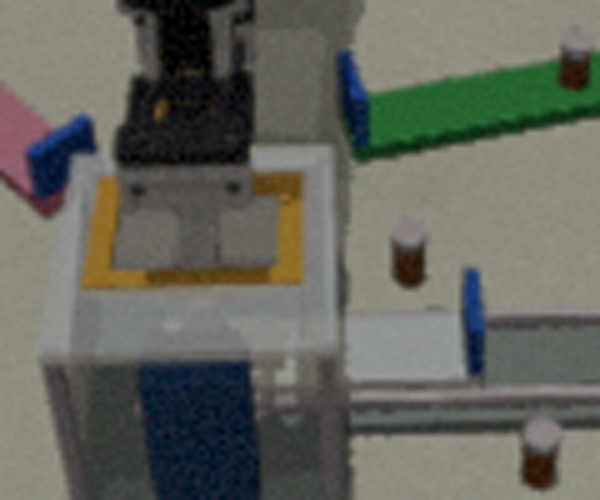

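The pad is out of sight below the frame and the carrier is still home. Withdrawing along the tool axis.

```bash
python3 -m inch '[{"grip":0,"dx":0,"dy":0,"dz":-0.4,"rx":0,"ry":0,"rz":0},{"grip":0,"dx":0,"dy":0,"dz":-0.5,"rx":0,"ry":0,"rz":0},{"grip":0,"dx":0,"dy":0,"dz":-0.5,"rx":0,"ry":0,"rz":0},{"grip":0,"dx":0,"dy":0,"dz":-0.5,"rx":0,"ry":0,"rz":0},{"grip":0,"dx":0,"dy":0,"dz":-0.8,"rx":0,"ry":0,"rz":0},{"grip":0,"dx":0,"dy":0,"dz":-0.8,"rx":0,"ry":0,"rz":0},{"grip":0,"dx":0,"dy":0,"dz":-1,"rx":0,"ry":0,"rz":0},{"grip":0,"dx":0,"dy":0,"dz":-1,"rx":0,"ry":0,"rz":0},{"grip":0,"dx":0,"dy":0,"dz":-1,"rx":0,"ry":0,"rz":0},{"grip":0,"dx":0,"dy":0,"dz":0,"rx":0,"ry":0,"rz":0}]'
python3 - <<'E'
from h import *
from bench import cams
nu()
S={}
for n in("scene","top"):
    s=cams.snapshot(n); x0,y0,x1,y1=(180,140,340,260) if n=="scene" else (200,140,340,245)
    f=cv2.cvtColor(s["frame"],cv2.COLOR_RGB2HSV)
    b=cv2.inRange(f,(105,120,40),(125,255,255)); k,l,stt,ce=cv2.connectedComponentsWithStats(b)
    for i in range(1,k):
        if stt[i,4]>12:
            w=w2press(P,atz(s,ce[i],.073 if n=="top" else .056))[0]
            if abs(w[0])<.03 and .1<w[1]<.25: print(n,w,stt[i])
    cv2.imwrite(f"pics/{n}12.png",cv2.resize(s["frame"][y0:y1,x0:x1,::-1],None,fx=5,fy=5,interpolation=cv2.INTER_CUBIC))
E
```

```text
time: 17.25
tool_pos: [0.5119, -0.0571, 0.2743]
ee_rot: [2.884, 0.004, 1.429]
wrist_force: [-0.0, 0.9, 0.1]
width: 0.0007
t 17.25 press [-2.970e-02  2.000e-04  2.743e-01] rpy [2.884 0.004 1.429] F [-0.   0.9  0.1] w 0.0007
tool z in press [ 0.255 -0.002 -0.967] tool x [-0.006  1.    -0.004] tip [-2.610e-02  1.000e-04  2.607e-01] q [-0.23 -0.2   1.52  0.02  1.57 -0.09]
n 0.1277 u 0.0035
scene [-0.0031369   0.15898076  0.056     ] [273 194   4  21  58]
top [-0.00378009  0.16145623  0.073     ] [243 181   5  13  31]
```

View pics/scene12.png

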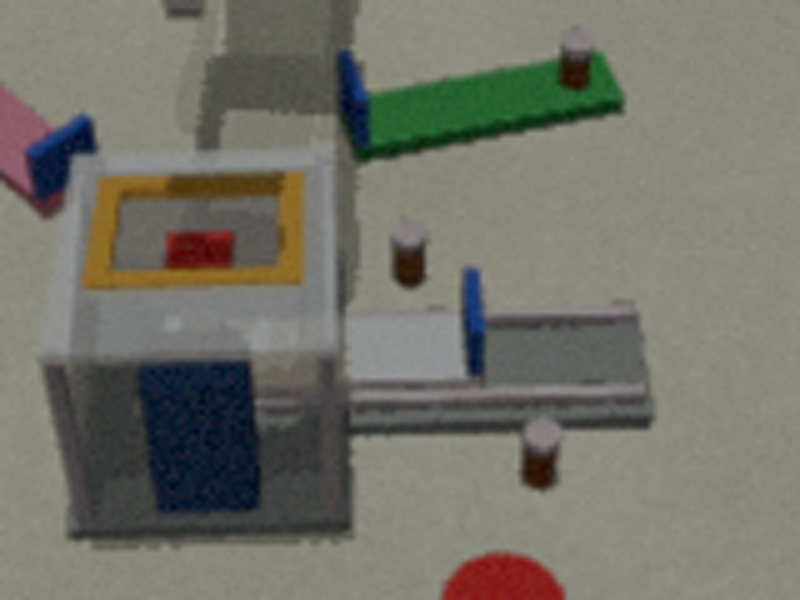

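View pics/top12.png

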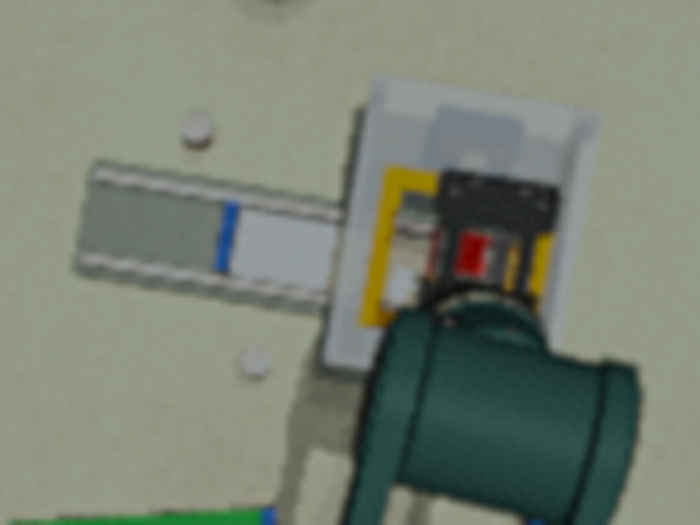

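The lever is back at its rest position (same pixels as before), the tab has not moved since it was homed, and the tool is clear. Handing in.

```bash
python3 -c "
from bench import robot
print(robot.close_job())"
```

```text
the job is handed in; nothing more can be done
None
```

The carrier is home and the lever was pressed, held and released. I handed the job in at about 17 s of the 58 s allowed; no verdict is reported.

- **Carrier:** I pushed the blue tab with the closed fingertips until travel stopped with an 11 N rise at the expected home position. In the pictures the tab's outer face is at y of about 0.164 to 0.166 m, the same before and after the lever press.
- **Lever:** I went in along the window normal and pressed until the lever was on its stop, at 19 N with no further travel after about 20 mm. I held it there for about 1.7 s and came out the same way.
- **Last checks:** The red pad is back at its starting pixels, the wrist force is about zero, and the spare vials beside the guide look unmoved. I did not look closely at the other bystanders again after the job, though the tool never went near them. I did not measure the vial directly under the window.
- **Guard:** I saw no sign of touching it. The only forces during the press rose gradually, in step with the lever's spring, until the stop.

**Disagreements:**
- The fingertips looked about 17 mm shorter than the stated 14 mm ahead of the TCP. First contact with the pad confirmed it, so I went down in small steps, watching the force.
- The tab measured 3 to 5 mm off the guide axis in x, more than the 2 mm play. I put this down to camera calibration and yaw error.

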